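# Hold the magnifier over the brooch

### The arm

A 6-joint arm with a two-finger parallel gripper is mounted at the origin on the work surface. World frame = base frame: x ahead of the robot, y to its left, z up, the work surface at z = 0. Lengths are in m, angles in rad, forces in N, time in s.
With the tool pointing down it reaches from about 0.325 to 0.9 m from the base axis. Payload 3.5 kg.
Tool frame: the origin (TCP) lies at the very end of the fingers, on their centre line; the grasp point (between the pads) lies 19 mm behind it (arm.grasp_offset is the distance from the TCP to the grasp point, in m); z points along the fingers, y is the line along which they close (so a half turn about z gives the same grasp; the last joint's range is limited). The gripper opens to 85 mm and grips with 20 to 120 N. Pads are 22 mm wide; open, the fingers measure 114 mm over their backs; the gripper's body (76 mm by 85 mm) begins 54 mm behind the grasp point. The pads swing forward as they close: fully open they stand 13 mm farther back than shut.
Start: joints at [-1.3, 0.276, -0.026, 1.268, 0, 1.467], TCP at [0.228, -0.582, 0.197] pointing down, gripper open.
Joint ranges: [-3.12, 3.12], [-0.85, 1.88], [-1.08, 1.24], [-1.95, 2.15], [-1.57, 1.53], [-3.14, 3.14]. Speed limits (rad/s): [2.57, 2.57, 3.14, 3.14, 3.14, 3.14].

### API

Orientations are given as [roll, pitch, yaw] about the fixed x, y, z axes, in that order (R = Rz(yaw) Ry(pitch) Rx(roll)).
In Python, from bench import read_state, optics, workorder, arm gives the robot as it stands.
- The arm moves only by the tool move_arm, never from a script. Its arguments are lists of equal length, an entry for each row: "offset": the shift along the tool's x, y, z each as a share of 120 mm, from -1 to 1, a list of three; "dr": the turn, a rotation vector about the tool's x, y, z each as a share of 120 degrees, from -1 to 1, a list of three; "hand": the closure, from 0 (fully open) to 1 (shut). A call has 1 to 12 rows; each row is the pose to reach, as a shift and turn from the pose commanded when the call began, along the tool's axes at that moment; what a row does not reach only later rows make up. A row lasts 1/8 s, in which the tool goes at most 62.5 mm and 10.7 degrees, less where a joint would pass 70% of its speed; a pose out of reach is approached as far as the arm can. A call with a number of a shift or a turn outside -1 to 1 is refused whole. A call with a gripper value outside its range is refused whole. The fingers move at their own pace and stop on an object; "force" is the grip in N (left out, the last holds). Time passes only in rows, so rows that repeat a pose let the fingers close. It gives the time, the measured TCP pose, the force, the opening and the grip force at its end, in the units of the state.
- read_state(): the state, without advancing time (a new reading comes with each control period).
- optics.grab_frame(name): name is "side" or "top" or "wrist"; returns the picture (480x640x3 uint8, red, green, blue); there is no depth.
- optics.get_calibration(name): a dict with "camera_matrix" (3x3 intrinsics, pixels), "pose" (4x4, takes a point from camera to world coordinates). Camera axes: x right, y down, z forward; pixel columns grow to the right and rows downward; lengths in m; the calibration is good to about 2 mm. The wrist camera is an equidistant fisheye: a pixel r from the principal point sees the ray r / f radians off the axis. A picture is of the moment at which its call begins: read the wrist's pose just before it. get_calibration takes no time and is no camera call; for the wrist camera it gives the pose at the moment of the call.
- workorder.sign_off(): hands the job in; it is judged then, once.
Trained networks look in the newest picture that a camera, given by its name, has taken for a name from the list of things; names that differ only in an ending like _2 or _b are one class to them, and where a whole thing is asked for, a point or a joint stands for the part that bears it (a point fixed in the world has none). Each returns a list of dicts, best first, with "confidence" (0 to 1); they miss things now and then, are a little off and sometimes report something else, mostly with a low value. They report only what shows in the picture. A call takes as long as a camera call. They do not tell look-alikes from the thing itself.
- optics.trace(camera, target): "region" (480x640 bool, what is visible of it) and "bbox" ([left, top, right, bottom] in pixels, round what is visible of it).
- optics.spot_point(camera, target): "at" ([row, column] in pixels: a listed point, or the origin of a listed thing).
The state is a dict: "time": time; "joint_pos": joint angles; "dq": joint speeds; "tau": joint torques, N m; "ee_pos": TCP position; "orientation": TCP orientation; "contact_force": force on the tool from outside, world axes, zero at the start; "wrist_torque": the same for the moment, N m; "gripper_width": finger opening in m; "grip_force": force on a finger pad.
Only numpy, scipy, OpenCV 4.12 (cv2) and the standard library are available. Lean on these libraries where they do the work, as an engineer would, in place of code of your own. Each camera call takes 0.05 s, during which the arm holds its last target. There are 200 camera calls.

### The job

Draw the round magnifying glass out of the tool rack, turn it so that its lens lies level, and hold it about 10 cm above the oval brooch in the wooden tray, with the brooch centred under the lens. Finish while still holding it there, raised and still; nothing but the gripper may carry it. Leave the brooch, the other tools in the rack and everything else where they are.

Things in the scene. Friction and masses are not known exactly. Their poses are not given: they have to be found in the camera images.
- loupe: Round magnifying glass, about 90 g, head down in a rack pocket, handle leaning 30 degrees over the rack's front. Origin: lowest point of its head; z along the handle, head to handle end; y across it in the lens plane; x square to the lens, up and rearward. Head: steel ring 72 mm across, 10 mm thick, clear lens. Dark wooden handle: straight bar 16 mm wide (y), 10 mm thick (x), z = 78 to 178 mm.
- loupe_lens (a point): Centre of the magnifier's lens, 36 mm from the origin along z; axes as loupe.
- loupe_grip (a point): Good place to grip, on the axis of the magnifier's handle, 115 mm from the origin along z; axes as loupe. The fingers close along y (16 mm); the tool may point anywhere between along -z (down the handle) and along -x (square to it).
- rack: Fixed wooden rack, 286 mm long (y), 85 deep (x), up to 75 high; front is -x. Origin: centre of underside. Three pockets at y = -92, 0, 92 mm lean 30 degrees towards -x, floor middle at x = 0, z = 22 mm; 76 mm wide, 14 thick; along the lean the front wall is 56 mm, the rear wall 30. A tool drawn along its handle is free after 56 mm; the handles reach 176 mm above the table.
- mirror: Hand mirror with a rectangular head 70 mm wide and 68 mm long, in another pocket (which one varies); same handle and axes as the magnifier. Origin at the middle of the head's lower edge.
- brush: Brush with a narrow rectangular head 36 mm wide and 68 mm long, in the third pocket; same handle and axes as the magnifier. Origin at the middle of the head's lower edge.
- tray: Fixed wooden tray with a white floor, 200 mm (x) by 300 mm (y), rim 28 mm high, walls 9 mm thick, floor 9 mm above the table. Three pieces of jewellery lie on it, about 90 mm apart in a row along its y. Origin: centre of the underside.
- brooch: The oval brooch, 46 mm (x) by 30 mm (y), 6 mm thick, with an oblong white stone. Brass, loose, lying flat on the tray's floor; origin at the centre of its underside. It may lie at any of the tray's three places.
- pendant: Round pendant 32 mm across with a small lug, with a round white stone, 6 mm thick. Brass, loose, lying flat on the tray's floor; origin at the centre of its underside. It may lie at any of the tray's three places.
- buckle: Square buckle frame 38 mm by 38 mm, open in the middle, 6 mm thick. Brass, loose, lying flat on the tray's floor; origin at the centre of its underside. It may lie at any of the tray's three places.
- jar: Small glass jar with a metal lid, 56 mm across, 60 mm high, loose. Origin: centre of the underside.
- pliers: Small pliers with black handles, about 115 mm long (along x), 12 mm high, lying loose on the near side of the table. Origin under the joint.
There are look-alikes about, which are no part of the job. What is shaped like the mirror but blue or orange is not meant.

How it is judged:
On the way:
1. the gripper holds the magnifier, drawn clear of the rack: it no longer touches the rack and its lens is 95 mm or more above the table, or 17 cm sideways from the rack's middle (contact force between the fingers and loupe above 1 N and contact force between loupe and rack below 0.05 N and (z of loupe_lens in the frame of rack above 0.095 m or horizontal distance between loupe_lens and rack above 0.17 m)), for 0.2 s.
At the end, for the whole second after the job is handed in: Magnifier in the gripper, touching nothing else, still (under 3 cm/s), lens level within 0.2 rad (either face up), its centre within 20 mm sideways of the brooch and 60 to 140 mm above it; jewellery moved under 15 mm, mirror and brush 25 mm, jar and pliers 20 mm (contact force between the fingers and loupe above 1 N and contact force between loupe and rack below 0.05 N and horizontal distance between loupe_lens and brooch below 0.02 m and z of loupe_lens in the frame of brooch between 0.06 and 0.14 m and (angle between loupe's own x axis and vertical below 0.2 rad or angle between loupe's own x axis and vertical above 2.9416 rad) and linear speed of loupe below 0.03 m/s and contact force between loupe and mirror below 0.05 N and contact force between loupe and brush below 0.05 N and contact force between loupe and brooch below 0.05 N and contact force between loupe and pendant below 0.05 N and contact force between loupe and buckle below 0.05 N and contact force between loupe and jar below 0.05 N and contact force between loupe and pliers below 0.05 N and contact force between loupe and tray below 0.05 N and distance of each of mirror, brush from where it was at the start of the episode below 0.025 m and distance of each of brooch, pendant, buckle from where it was at the start of the episode below 0.015 m and distance of each of jar, pliers from where it was at the start of the episode below 0.02 m); the arm keeps its last pose, push and grip.
It fails at once if the jewellery (15 mm), mirror, brush (25 mm), jar or pliers (20 mm) is moved from its place (distance of any of mirror, brush from where it was at the start of the episode above 0.025 m or distance of any of brooch, pendant, buckle from where it was at the start of the episode above 0.015 m or distance of any of jar, pliers from where it was at the start of the episode above 0.02 m).
It also fails if it takes over 29 s, if anything falls off the work surface, if the arm or the gripper's body presses on something with over 40 N, if the wrist force passes 120 N, or if a joint passes its speed limit or range.

## Working session

There is one attempt and no reset: what is moved stays moved. The work goes in short steps, Python scripts to look and compute and a tool call to move; the robot and the scene stay as the last step left them, time stands still between calls to the robot, and variables do not carry over. Pictures are saved under pics/ and viewed, at most 12 in all, crops included, and the job is handed in when it is done.

Besides the shell and the picture viewer there is one more tool, called after ">>>" as name(argument=value, ...), one argument or row to a line, values as JSON. move_arm: Moves the arm, as the interface text tells. Shift numbers are shares of 120 mm and turn numbers shares of 120 degrees, none past 1 either way. Its arguments: {"type":"object","properties":{"offset":{"type":"array"},"dr":{"type":"array"},"hand":{"type":"array"},"force":{"type":"number"}},"required":["offset","dr","hand"]}

```bash
mkdir -p pics; cat > h.py <<'E'
import numpy as np, cv2
from bench import read_state, optics, workorder, arm
from scipy.spatial.transform import Rotation as R
def ray(cam,row,col):
    c=optics.get_calibration(cam);K=np.array(c["camera_matrix"]);T=np.array(c["pose"])
    v=np.array([(col-K[0,2])/K[0,0],(row-K[1,2])/K[1,1]])
    if cam=="wrist":
        r=np.hypot(*v); d=np.r_[v/max(r,1e-9)*np.sin(r),np.cos(r)]
    else: d=np.r_[v,1]
    d=T[:3,:3]@d; return T[:3,3],d/np.linalg.norm(d)
def tri(rs):
    A=sum(np.eye(3)-np.outer(d,d) for o,d in rs);b=sum((np.eye(3)-np.outer(d,d))@o for o,d in rs)
    p=np.linalg.solve(A,b); return p,[float(np.linalg.norm((np.eye(3)-np.outer(d,d))@(p-o))) for o,d in rs]
def atz(cam,row,col,z):
    o,d=ray(cam,row,col); return o+d*(z-o[2])/d[2]
def proj(cam,p):
    c=optics.get_calibration(cam);K=np.array(c["camera_matrix"]);T=np.array(c["pose"])
    q=T[:3,:3].T@(np.array(p)-T[:3,3]); return (K@(q/q[2]))[1::-1]
E
python3 - <<'E'
from h import *
np.set_printoptions(precision=4,suppress=True)
s=read_state();print(s["time"],s["ee_pos"],s["orientation"])
I={c:optics.grab_frame(c) for c in("side","top")}
for c in I: cv2.imwrite(f"pics/{c}0.png",I[c][...,::-1]); print(c,np.array(optics.get_calibration(c)["pose"])[:3])
for n in("loupe","loupe_lens","loupe_grip","brooch","rack","tray","mirror","brush","pendant","buckle","jar","pliers"):
    for c in I:
        print(n,c,[(np.round(d["at"]).tolist(),round(d["confidence"],2)) for d in optics.spot_point(c,n)][:4])
print(read_state()["time"])
E
```

```text
0.0 [ 0.228  -0.581   0.1961] [-3.1394 -0.0002  0.3738]
side [[-0.9532 -0.2258  0.2012  0.2973]
 [-0.302   0.7451 -0.5946  0.6705]
 [-0.0157 -0.6275 -0.7784  1.0501]]
top [[ 0.0103 -0.9917  0.1279  0.4074]
 [-0.9999 -0.0119 -0.0122 -0.0644]
 [ 0.0137 -0.1278 -0.9917  0.9733]]
loupe side [([356.0, 266.0], 0.64)]
loupe top [([205.0, 185.0], 0.87)]
loupe_lens side [([346.0, 272.0], 0.95), ([396.0, 266.0], 0.58)]
loupe_lens top [([208.0, 184.0], 0.6)]
loupe_grip side [([326.0, 289.0], 0.78), ([396.0, 270.0], 0.54)]
loupe_grip top [([225.0, 181.0], 0.91)]
brooch side [([193.0, 348.0], 0.65)]
brooch top [([189.0, 228.0], 0.68), ([216.0, 417.0], 0.67)]
rack side [([358.0, 267.0], 0.66), ([237.0, 300.0], 0.28)]
rack top [([206.0, 188.0], 0.7)]
tray side [([216.0, 321.0], 0.98)]
tray top [([204.0, 376.0], 0.69)]
mirror side [([408.0, 355.0], 0.72), ([219.0, 393.0], 0.64), ([190.0, 347.0], 0.47)]
mirror top [([218.0, 144.0], 0.96), ([302.0, 159.0], 0.84), ([282.0, 394.0], 0.73)]
brush side [([313.0, 264.0], 0.97)]
brush top [([185.0, 226.0], 0.78)]
pendant side [([236.0, 299.0], 0.67)]
pendant top [([186.0, 344.0], 0.47), ([216.0, 414.0], 0.27)]
buckle side [([356.0, 267.0], 0.16)]
buckle top [([209.0, 374.0], 0.55), ([208.0, 188.0], 0.28)]
jar side [([170.0, 413.0], 0.86), ([354.0, 263.0], 0.18)]
jar top [([292.0, 483.0], 0.86)]
pliers side [([316.0, 393.0], 0.69)]
pliers top [([314.0, 266.0], 0.93)]
1.3
```

View pics/side0.png

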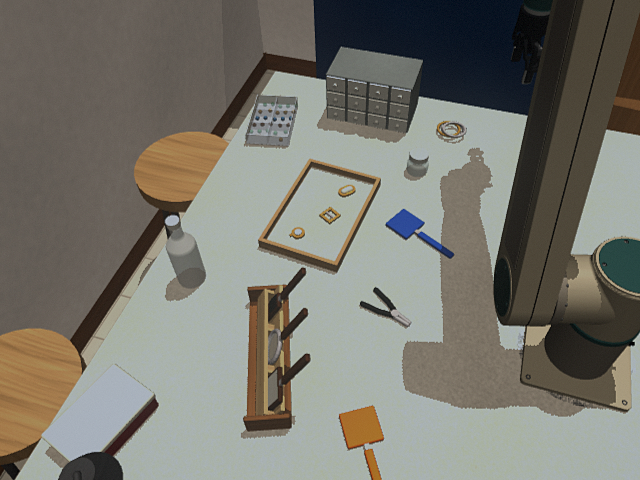

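View pics/top0.png

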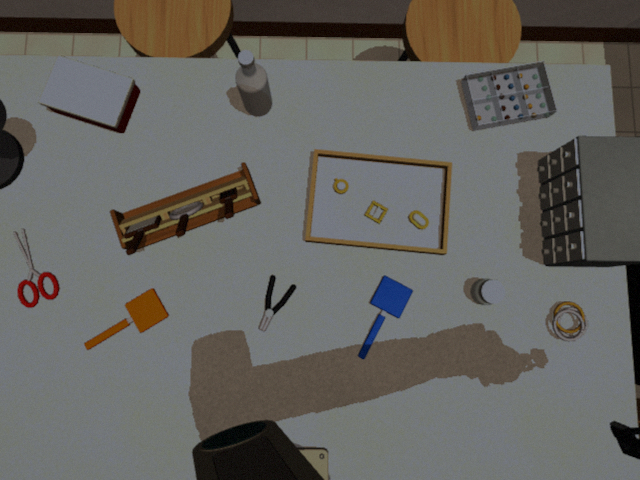

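The side view shows the rack's three handles at about (col,row) (300,275), (302,315) and (303,360), with a round head in the middle at (272,348). The tray's row of jewellery is at (347,190), (330,215) and (297,232). In the top view the rack's heads are at (145,228), (185,212) and (228,195), and the jewellery at (341,186), (376,211) and (418,219). I'll enlarge both views to confirm which is which.

```bash
python3 - <<'E'
from h import *
np.set_printoptions(precision=4,suppress=True)
a=cv2.imread("pics/top0.png");b=cv2.imread("pics/side0.png")
def cr(i,x0,y0,w,h,W,H): return cv2.convertScaleAbs(cv2.resize(i[y0:y0+h,x0:x0+w],(W,H),interpolation=cv2.INTER_CUBIC),alpha=1.5)
p=np.vstack([np.hstack([cr(a,100,155,170,105,510,315),cr(b,320,165,48,52,290,315)]),np.hstack([cr(a,320,165,120,75,456,285),cr(b,235,260,86,71,344,285)])])
cv2.imwrite("pics/crop.png",p)
for n,t,s in[("loupe",(205,185),(356,266)),("lens",(208,184),(346,272)),("grip",(225,181),(326,289)),("brooch",(219,418),(190,347)),("buckle",(211,376),(215,330)),("pendant",(186,341),(232,297))]:
    print(n,*tri([ray("top",*t),ray("side",*s)]))
I={c:optics.grab_frame(c) for c in("side","top")}
for c in I:
  for n in("loupe","brooch"):
    for d in optics.trace(c,n)[:2]:
        m=np.argwhere(d["region"]); print(c,n,d["bbox"],round(d["confidence"],2),m.mean(0),len(m))
E
```

```text
loupe [0.5973 0.2051 0.0248] [0.0017408907249864864, 0.0017408907249864772]
lens [0.584  0.197  0.0594] [0.0017751327857164834, 0.0017751327857166174]
grip [0.543  0.1819 0.1298] [0.0035340308976647824, 0.0035340308976648184]
brooch [ 0.5744 -0.2932  0.0182] [0.0018708833971321451, 0.0018708833971321373]
buckle [ 0.5915 -0.2035  0.0137] [0.0019306097844990285, 0.0019306097844989077]
pendant [ 0.6479 -0.1272  0.0154] [0.0005147011338250202, 0.0005147011338249475]
side loupe [268.6, 309.1, 307.5, 365.9] 0.73 [335.708  283.3171] 678
side brooch [339.0, 187.0, 356.9, 193.5] 0.56 [190.3946 347.1497] 147
top loupe [168.2, 201.8, 203.4, 237.7] 0.78 [216.0632 183.6462] 506
top brooch [407.4, 206.6, 428.4, 230.9] 0.84 [219.0826 418.2261] 230
```

View pics/crop.png

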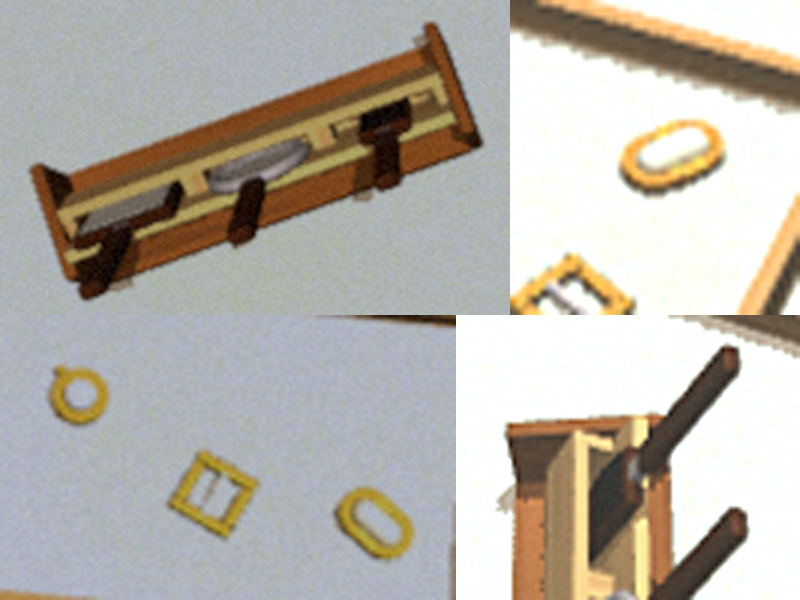

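The crop settles it. In the rack's top view, left to right, are the mirror (rectangular head, (145,228)), the round steel-ringed magnifier in the middle ((185,212)) and the narrow brush ((228,195)), so the magnifier is the middle tool. In the tray, (341,186) is the round pendant with its lug, (376,211) the square buckle, and (418,219) the oval with an oblong white stone, which is the brooch.

```bash
cat >> h.py <<'E'
def fit(obs,x0=(0.597,0.205,0.34,0.024,np.pi/6)):
    # obs: (cam ray, z along loupe); params x,y,yaw,z0,lean
    from scipy.optimize import least_squares
    def ax(p): return np.array([-np.sin(p[4])*np.cos(p[2]),-np.sin(p[4])*np.sin(p[2]),np.cos(p[4])])
    def f(p):
        r=[]
        for (o,d),l,ex in obs:
            q=np.array([p[0],p[1],p[3]])+l*ax(p); w=q-o
            r+=list(w-d*(w@d))
        return r+[(p[3]-.022)*.7,(p[4]-np.pi/6)*.05]
    s=least_squares(f,x0); return s.x,ax(s.x),np.sqrt(np.mean(s.fun**2))
def go(p,Rt):
    """shift/turn shares from present commanded (approx measured) pose"""
    s=read_state(); R0=R.from_euler("xyz",s["orientation"])
    return R0.inv().apply(np.array(p)-s["ee_pos"])/.12,(R0.inv()*Rt).as_rotvec()/np.radians(120)
def Rtool(yaw,tilt):
    """tool z = down tilted by `tilt` outward along yaw; tool y=(sin,-cos)"""
    c,s=np.cos(yaw),np.sin(yaw); z=np.array([np.sin(tilt)*c,np.sin(tilt)*s,-np.cos(tilt)]); y=np.array([s,-c,0])
    return R.from_matrix(np.c_[np.cross(y,z),y,z])
E
python3 - <<'E'
from h import *
np.set_printoptions(precision=4,suppress=True)
print([x for x in dir(arm) if x[0]!='_'])
T=lambda r,c:ray("top",r,c);S=lambda r,c:ray("side",r,c)
print("end",*tri([T(235,180.7),S(311.5,304.7)]))
obs=[(T(205,185),0,0),(S(356,266),0,0),(T(208,184),.036,0),(S(346,272),.036,0),(T(225,181),.115,0),(S(326,289),.115,0),(T(235,180.7),.178,0),(S(311.5,304.7),.178,0)]
p,a,e=fit(obs);print(p,a,e,"grip",p[[0,1,3]]+.115*a,"end",p[[0,1,3]]+.178*a)
A=atz("top",211,111.7,.075);B=atz("top",162.3,244,.075);C=atz("top",246.7,124,.03);D=atz("top",203.3,259.3,.03)
for u,v in((A,B),(C,D)): w=u-v;print(u,v,np.linalg.norm(w),"yaw",np.arctan2(-w[0],w[1]))
print("jar",atz("top",292,483,.06),atz("side",170,413,.0))
E
```

```text
['IKError', 'grasp_offset']
end [0.5162 0.1684 0.1736] [0.0016031127322140599, 0.0016031127322140748]
[0.599  0.2046 0.406  0.0248 0.5356] [-0.4689 -0.2016  0.86  ] 0.001835675107667376 grip [0.545  0.1814 0.1237] end [0.5155 0.1687 0.1779]
[0.5747 0.3371 0.075 ] [0.6793 0.0752 0.075 ] 0.2819725990306754 yaw 0.37988678570643936
[0.5078 0.3266 0.03  ] [0.6037 0.0471 0.03  ] 0.2955048768755941 yaw 0.33073073936197667
jar [ 0.4212 -0.4118  0.06  ] [ 0.4301 -0.4315  0.    ]
```

```bash
python3 - <<'E'
from h import *
np.set_printoptions(precision=3,suppress=True)
Rt=Rtool(.36,np.radians(-15));G=np.array([.544,.181,.124]);st=G-.13*Rt.as_matrix()[:,2]
print("standoff",st,Rt.as_euler("xyz"))
s=read_state();R0=R.from_euler("xyz",s["orientation"]);print(go(st,Rt))
print("one up",go([.3,-.5,.30],R0))
E
```

```text
standoff [0.575 0.193 0.25 ] [3.142 0.262 0.36 ]
(array([ 5.052, -4.953, -0.436]), array([ 0.001, -0.125,  0.007]))
one up (array([ 0.806, -0.416, -0.857]), array([0., 0., 0.]))
```

>>> move_arm(
  offset=[
    [1,-1,-0.9],
    [1,-1,-0.9],
    [1,-1,-0.9],
    [1,-1,-0.9],
  ],
  dr=[
    [0,0,0],
    [0,0,0],
    [0,0,0],
    [0,0,0],
  ],
  hand=[0,0,0,0],
  force=80,
)

```text
time: 2.1
ee_pos: [0.2976, -0.4252, 0.3086]
orientation: [3.136, -0.001, 0.377]
contact_force: [-0.3, -0.7, 0.3]
gripper_width: 0.0855
grip_force: 0.0
```

>>> move_arm(
  offset=[
    [1,-1,0],
    [1,-1,0],
    [1,-1,0],
    [1,-1,0],
  ],
  dr=[
    [0,0,0],
    [0,0,0],
    [0,0,0],
    [0,0,0],
  ],
  hand=[0,0,0,0],
)

```text
time: 2.6
ee_pos: [0.3645, -0.2688, 0.3047]
orientation: [-3.141, 0.0, 0.378]
contact_force: [-0.6, -0.2, 0.4]
gripper_width: 0.0855
grip_force: 0.0
```

>>> move_arm(
  offset=[
    [1,-1,0],
    [1,-1,0],
    [1,-1,0],
    [1,-1,0],
  ],
  dr=[
    [0,0,0],
    [0,0,0],
    [0,0,0],
    [0,0,0],
  ],
  hand=[0,0,0,0],
)

```text
time: 3.1
ee_pos: [0.4327, -0.1142, 0.3046]
orientation: [-3.141, 0.001, 0.377]
contact_force: [0.1, -0.1, -0.2]
gripper_width: 0.0855
grip_force: 0.0
```

>>> move_arm(
  offset=[
    [0.9,-1,0],
    [0.9,-1,0],
    [0.9,-1,0],
    [0.9,-1,0],
  ],
  dr=[
    [0,-0.125,0],
    [0,-0.125,0],
    [0,-0.125,0],
    [0,-0.125,0],
  ],
  hand=[0,0,0,0],
)

```text
time: 3.6
ee_pos: [0.49, 0.036, 0.3038]
orientation: [-3.141, 0.263, 0.376]
contact_force: [0.2, -0.0, 0.8]
gripper_width: 0.0852
grip_force: 0.0
```

```bash
cat > w.py <<'E'
from h import *
import sys,json
np.set_printoptions(precision=4,suppress=True)
f=optics.grab_frame("wrist"); cv2.imwrite(f"pics/{sys.argv[1]}.png",f[...,::-1])
for n in ("loupe","loupe_lens","loupe_grip"):
    for d in optics.spot_point("wrist",n)[:2]:
        o,v=ray("wrist",*d["at"]); print(n,np.round(d["at"]),round(d["confidence"],2),o.tolist(),v.tolist())
        if d["confidence"]>.3: open("rays.txt","a").write(json.dumps([sys.argv[1],n,list(d["at"]),o.tolist(),v.tolist()])+"\n")
s=read_state();Rt=Rtool(.36,np.radians(-15));G=np.array([.544,.181,.124])
print(go(G-.13*Rt.as_matrix()[:,2],Rt),s["time"])
E
python3 w.py w1
```

```text
loupe [269. 549.] 0.72 [0.599276448794982, 0.07722035568355848, 0.4561689382618798] [-0.25018923948442906, -0.7192401103252662, -0.6481504517822247]
loupe_lens [ 11. 212.] 0.56 [0.598954905373342, 0.07688632898754418, 0.45654832010534635] [-0.03422216618286968, 0.2722900643806851, -0.9616064497398686]
loupe_lens [170. 552.] 0.36 [0.598954905373342, 0.07688632898754418, 0.45654832010534635] [-0.04356621162671888, -0.6443065225250185, -0.7635254352254507]
loupe_grip [ 52. 190.] 0.91 [0.5987441298776428, 0.07678843460790294, 0.4568443126587028] [-0.14834575470047104, 0.29211267947702085, -0.9448088269862338]
(array([ 1.2366, -0.9695,  0.1476]), array([0.0016, 0.0001, 0.0052])) 3.8
```

View pics/w1.png

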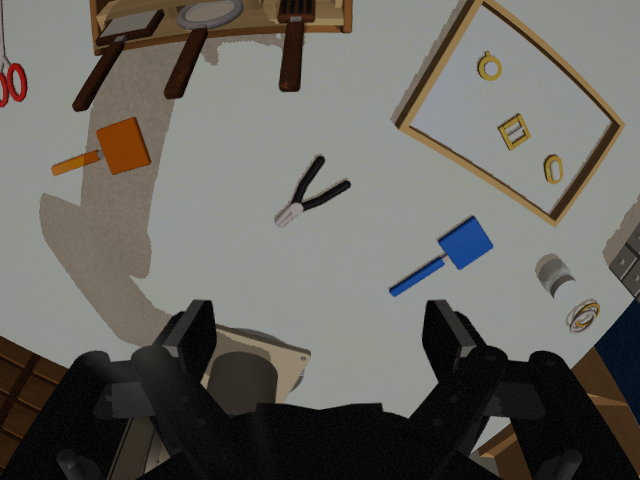

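The wrist view shows the magnifier in the middle of the rack, with its lens at (col,row) (210,12), grip at (190,52) and handle end at (173,93). The brooch is at (554,169).

```bash
python3 - <<'E'
from h import *
np.set_printoptions(precision=4,suppress=True)
T=lambda r,c:ray("top",r,c);S=lambda r,c:ray("side",r,c);W=lambda r,c:ray("wrist",r,c)
obs=[(T(205,185),0,0),(S(356,266),0,0),(T(208,184),.036,0),(S(346,272),.036,0),(T(225,181),.115,0),(S(326,289),.115,0),(T(235,180.7),.178,0),(S(311.5,304.7),.178,0)]
ow=[(W(11,212),.036,0),(W(52,190),.115,0),(W(93,172),.178,0)]
for o in (obs,obs+ow,obs[::2]+ow,obs[1::2]+ow):
  p,a,e=fit(o);print(p,e,"grip",p[[0,1,3]]+.115*a)
print("brooch",*tri([T(219,418.2),S(190.3,347.1),W(169,554)]))
for r in (T(219,418.2),S(190.3,347.1),W(169,554)): o,d=r;print(o+d*(.013-o[2])/d[2])
E
```

```text
[0.599  0.2046 0.406  0.0248 0.5356] 0.001835675107667376 grip [0.545  0.1814 0.1237]
[0.5998 0.2032 0.3949 0.0228 0.5316] 0.0019576298583741255 grip [0.546  0.1808 0.1219]
[0.6016 0.2047 0.3822 0.0199 0.5517] 0.0019641368836894515 grip [0.5456 0.1822 0.1178]
[0.5995 0.2002 0.3726 0.0205 0.5104] 0.0012328701313340609 grip [0.5472 0.1798 0.1209]
brooch [ 0.5752 -0.2946  0.0164] [0.0016389649517663774, 0.00266142276621215, 0.0016058551376938743]
[ 0.5772 -0.2947  0.013 ]
[ 0.5733 -0.297   0.013 ]
[ 0.5761 -0.2991  0.013 ]
```

>>> move_arm(
  offset=[
    [0.6,-0.5,0.0],
    [1,-0.97,0.1],
    [1,-0.97,0.1],
    [1,-0.97,0.1],
  ],
  dr=[
    [0,0,0],
    [0,0,0],
    [0,0,0],
    [0,0,0],
  ],
  hand=[0,0,0,0],
)

```text
time: 4.3
ee_pos: [0.5511, 0.1859, 0.261]
orientation: [-3.141, 0.264, 0.375]
contact_force: [-0.1, -0.7, -0.2]
gripper_width: 0.0853
grip_force: 0.0
```

```bash
python3 w.py w2
```

```text
loupe [ 91. 322.] 0.58 [0.6612979887138534, 0.22691366135396385, 0.4143763522943381] [-0.14440365570713062, -0.06658676152529877, -0.9872759428893169]
loupe_lens [206. 580.] 0.37 [0.6612951665776572, 0.22654369548893946, 0.4149448602849175] [-0.07644596474228015, -0.7215951937607638, -0.6880816745241716]
loupe_lens [328. 584.] 0.21 [0.6612951665776572, 0.22654369548893946, 0.4149448602849175] [-0.29646292350818476, -0.8111171265748639, -0.5041812590348003]
loupe_grip [180. 320.] 0.57 [0.6613050898365445, 0.22642078585967926, 0.4152682664091029] [-0.35911912768650833, -0.14389366873362, -0.9221323463733722]
(array([0.2388, 0.003 , 0.0565]), array([ 0.0017, -0.0004,  0.0054])) 4.5
```

View pics/w2.png

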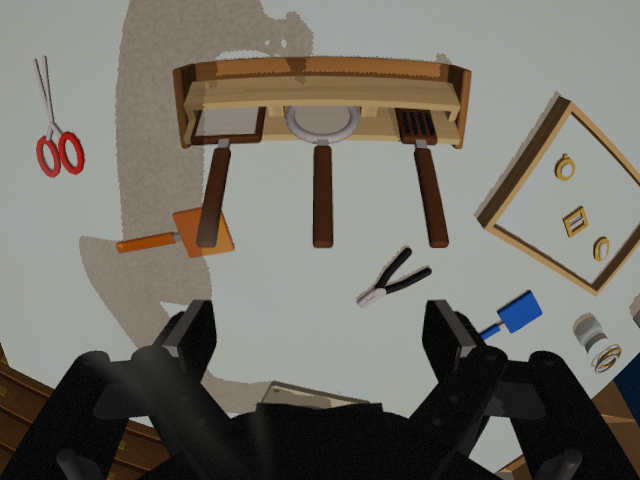

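The magnifier now lies straight ahead between the fingers: lens at (322,118), grip at (322,182), handle end at (323,243). Its handle runs along the image column, so the yaw of 0.375 is right.

```bash
python3 - <<'E'
from h import *
np.set_printoptions(precision=4,suppress=True)
T=lambda r,c:ray("top",r,c);S=lambda r,c:ray("side",r,c);W=lambda r,c:ray("wrist",r,c)
obs=[(T(205,185),0,0),(S(356,266),0,0),(T(208,184),.036,0),(S(346,272),.036,0),(T(225,181),.115,0),(S(326,289),.115,0),(T(235,180.7),.178,0),(S(311.5,304.7),.178,0)]
ow=[(W(118,322),.036,0),(W(181,321.5),.115,0),(W(242,323),.178,0)]*2
for o in (obs+ow,ow+obs[::2],ow+obs[1::2]):
  p,a,e=fit(o);print(p,e,"grip",p[[0,1,3]]+.115*a)
p,a,e=fit(obs+ow);G=p[[0,1,3]]+.115*a
Rt=Rtool(.375,np.radians(-15));z=Rt.as_matrix()[:,2]
print("pre",G-z*.06,go(G-.06*z,Rt)); print("grasp",G+.019*z,go(G+.019*z,Rt))
E
```

```text
[0.5997 0.2029 0.4029 0.0222 0.5281] 0.0018873075451750234 grip [0.5463 0.1802 0.1216]
[0.6005 0.2034 0.4023 0.022  0.5413] 0.001979845805910707 grip [0.546  0.1802 0.1206]
[0.5988 0.2001 0.3843 0.0199 0.5052] 0.0010873343500250228 grip [0.5472 0.1792 0.1205]
pre [0.5608 0.1859 0.1795] (array([0.2587, 0.0122, 0.6554]), array([-0.0002, -0.0004, -0.0016]))
grasp [0.5418 0.1784 0.1032] (array([0.2581, 0.0125, 1.3137]), array([-0.0002, -0.0004, -0.0016]))
```

>>> move_arm(
  offset=[
    [0.26,0.012,0.3],
    [0.26,0.012,0.65],
    [0.26,0.012,0.9],
    [0.26,0.012,0.95],
  ],
  dr=[
    [0,0,0],
    [0,0,0],
    [0,0,0],
    [0,0,0],
  ],
  hand=[0,0,0,0],
)

```text
time: 5.0
ee_pos: [0.5504, 0.1825, 0.1432]
orientation: [-3.141, 0.265, 0.372]
contact_force: [0.3, -0.0, -0.2]
gripper_width: 0.0853
grip_force: 0.0
```

>>> move_arm(
  offset=[
    [0,0,0.2],
    [0,0,0.36],
    [0,0,0.36],
    [0,0,0.36],
  ],
  dr=[
    [0,0,0],
    [0,0,0],
    [0,0,0],
    [0,0,0],
  ],
  hand=[0,0,0,0],
)

```text
time: 5.5
ee_pos: [0.5434, 0.1802, 0.1045]
orientation: [3.141, 0.259, 0.373]
contact_force: [-0.2, 0.1, -0.3]
gripper_width: 0.0856
grip_force: 0.0
```

```bash
python3 w.py w3
```

```text
loupe_lens [161. 323.] 0.84 [0.652949909020803, 0.2231876124697152, 0.2560518539817577] [-0.31185367835151684, -0.13317555432599784, -0.940750527519699]
loupe_grip [289. 319.] 0.65 [0.6527660444163073, 0.22321521321367865, 0.2557103762423688] [-0.59310546213799, -0.23157154457911158, -0.7711034499490492]
(array([-0.0311,  0.0035, -1.249 ]), array([ 0.0019, -0.001 ,  0.0063])) 5.7
```

View pics/w3.png

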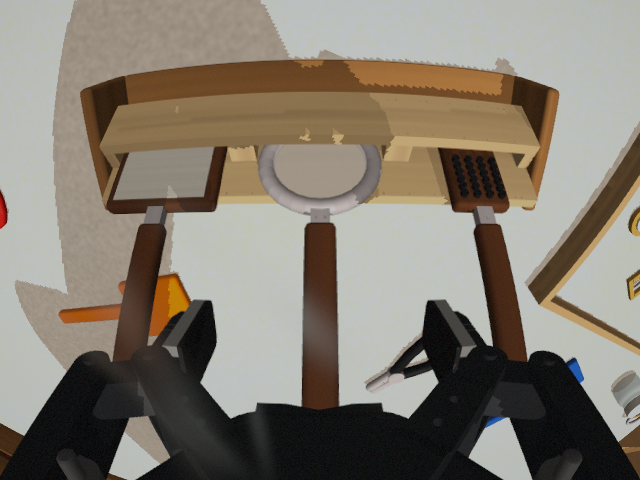

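The handle is centred between the open pads (col 320), with the fingertips level with the grip point and no contact force. I'll close the gripper.

>>> move_arm(
  offset=[
    [0,0,0],
    [0,0,0],
    [0,0,0],
    [0,0,0],
    [0,0,0],
    [0,0,0],
  ],
  dr=[
    [0,0,0],
    [0,0,0],
    [0,0,0],
    [0,0,0],
    [0,0,0],
    [0,0,0],
  ],
  hand=[1,1,1,1,1,1],
  force=80,
)

```text
time: 6.45
ee_pos: [0.5418, 0.1803, 0.1026]
orientation: [-3.142, 0.262, 0.374]
contact_force: [0.3, 0.0, -0.1]
gripper_width: 0.0003
grip_force: 0.0
```

The gripper shut on nothing (0.3 mm), so I'll look at where the handle is now.

```bash
python3 w.py w4; python3 -c "
from h import *
i=optics.grab_frame('side');j=cv2.imread('pics/w4.png')
a=cv2.resize(i[230:390,220:400][...,::-1],(400,356));b=cv2.resize(j,(400,300));b=cv2.copyMakeBorder(b,0,56,0,0,0)
cv2.imwrite('pics/c4.png',np.hstack([a,b]))"
```

```text
loupe_lens [160. 323.] 0.61 [0.6520272801985972, 0.22309971698546535, 0.25430283684127514] [-0.3122064164041008, -0.13323019479088186, -0.94062578571507]
loupe_grip [292. 319.] 0.65 [0.6520299180049122, 0.22309993175012072, 0.25430910607708596] [-0.6005670139319268, -0.23426146012485657, -0.764487298833054]
(array([-0.0278,  0.0046, -1.2604]), array([0.0017, 0.    , 0.0064])) 6.65
```

View pics/c4.png

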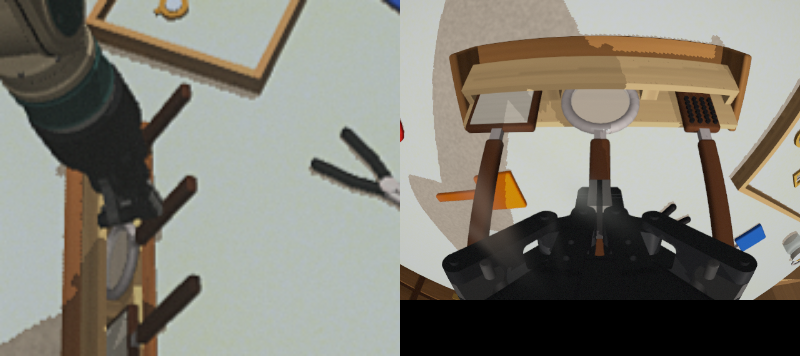

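```bash
python3 - <<'E'
from h import *
np.set_printoptions(precision=4,suppress=True)
def pw(p):
    c=optics.get_calibration("wrist");K=np.array(c["camera_matrix"]);T=np.array(c["pose"])
    q=T[:3,:3].T@(np.array(p)-T[:3,3]);r=np.hypot(q[0],q[1]);th=np.arctan2(r,q[2]);return K[1,2]+K[1,1]*th*q[1]/r,K[0,2]+K[0,0]*th*q[0]/r
s=read_state();t=np.array(s["ee_pos"]);Rm=R.from_euler("xyz",s["orientation"]).as_matrix()
print(t,s["joint_pos"],s["gripper_width"])
for k in(0,-.019,-.04): q=t+Rm[:,2]*k;print(k,q,"wrist",pw(q),"side",proj("side",q))
# plane of handle: intersect wrist rays (lens,grip) with vertical plane via loupe, vs side rays
for n,w,sd in(("lens",(160,323),(346,272)),("grip",(291,319),(326,289))):
    print(n,*tri([ray("wrist",*w),ray("side",*sd)]))
G=np.array([.546,.180,.1216]);print("grip in tool",Rm.T@(G-t), pw(G))
a=np.array([-.46,-.2,.865]);print([ (k,pw(G+a*(k-.115))) for k in(.036,.078,.178)])
E
python3 -c "
import cv2;i=cv2.imread('pics/w4.png');cv2.imwrite('pics/c5.png',cv2.resize(i[180:430,220:420],(640,800)[::1])[:600])"
```

```text
[0.5418 0.1803 0.1026] [ 0.2293  0.4427 -0.0281  1.3593 -0.0373  3.0019] -0.00011614780104881637
0 [0.5418 0.1803 0.1026] wrist (np.float64(277.61930192637305), np.float64(318.4767655745562)) side [333.124  292.6736]
-0.019 [0.5464 0.182  0.121 ] wrist (np.float64(293.3490719895459), np.float64(318.40740293457696)) side [328.4206 289.4259]
-0.04 [0.5515 0.184  0.1413] wrist (np.float64(314.75185111966493), np.float64(318.31353605938335)) side [323.0714 285.7322]
lens [0.5846 0.1939 0.0517] [0.0005846460276926061, 0.0005846460276928554]
grip [0.5485 0.1809 0.1232] [0.0020939409208364694, 0.002093940920836421]
grip in tool [-0.0013  0.0018 -0.0193] (np.float64(296.0202547599854), np.float64(322.14669897988057))
[(0.036, (np.float64(163.9973593209316), np.float64(319.08803797309196))), (0.078, (np.float64(227.492117574262), np.float64(320.5791937227657))), (0.178, (np.float64(432.55395612422035), np.float64(325.1373415391482)))]
```

View pics/c5.png

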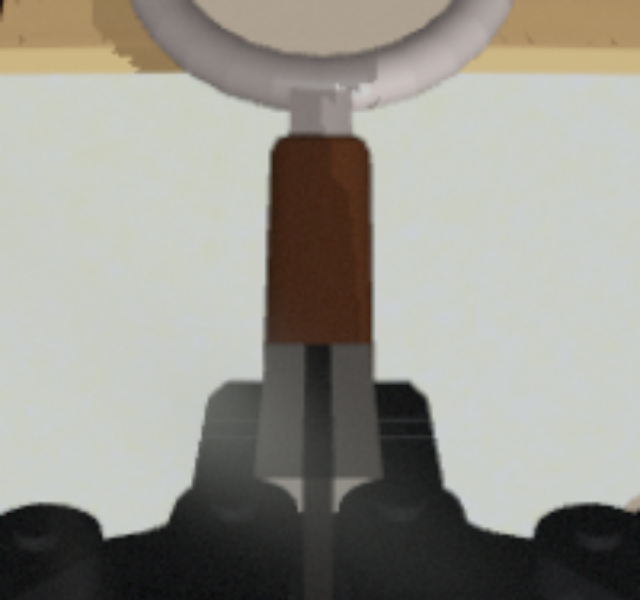

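```bash
python3 - <<'E'
from h import *
np.set_printoptions(precision=2,suppress=True)
c=optics.get_calibration("wrist");K=np.array(c["camera_matrix"]);T=np.array(c["pose"])
def pw(p):
    q=T[:3,:3].T@(np.array(p)-T[:3,3]);r=np.hypot(q[0],q[1]);th=np.arctan2(r,q[2]);return np.array([K[1,2]+K[1,1]*th*q[1]/r,K[0,2]+K[0,0]*th*q[0]/r])
s=read_state();t=np.array(s["ee_pos"]);Rm=R.from_euler("xyz",s["orientation"]).as_matrix()
print("cam in tool mm",1000*Rm.T@(T[:3,3]-t),"axes",Rm.T@T[:3,:3])
for x in(-.011,.011):
  for z in (0,-.013,-.022,-.035): print("tool",x,z,"shut",pw(t+Rm@[x,0,z]),"open",pw(t+Rm@[x,.0427,z]),pw(t+Rm@[x,-.0427,z]))
yl=Rm[:,1];xl=Rm@R.from_rotvec([0,0,0]).apply([np.sqrt(.5),0,-np.sqrt(.5)])
a=np.array([-.46,-.2,.865])
for k in(.08,.1,.115):
  for dz in(0,.02):
    g=np.array([.546,.180,.1216])+a*(k-.115)+xl*.005+Rm[:,2]*dz;print("handle",k,dz,pw(g+yl*.008),pw(g-yl*.008))
i=cv2.cvtColor(cv2.imread("pics/w3.png"),cv2.COLOR_BGR2HSV)
for r in(228,260,290,300,340):
    row=i[r,280:360];m=np.where((row[:,1]>120)&(row[:,2]<150))[0]+280;print(r,m.min(),m.max(),len(m))
E
```

```text
cam in tool mm [  74.94    0.35 -177.12] axes [[-0.   -0.96 -0.29]
 [ 1.   -0.   -0.  ]
 [ 0.   -0.29  0.96]]
tool -0.011 0 shut [296.75 318.49] open [295.87 398.23] [295.84 238.82]
tool -0.011 -0.013 shut [308.14 318.45] open [306.95 403.16] [306.91 233.8 ]
tool -0.011 -0.022 shut [316.89 318.41] open [315.43 406.92] [315.39 229.99]
tool -0.011 -0.035 shut [330.99 318.36] open [329.04 412.9 ] [328.98 223.93]
tool 0.011 0 shut [257.62 318.46] open [257.3  401.41] [257.29 235.59]
tool 0.011 -0.013 shut [266.93 318.41] open [266.39 406.93] [266.38 229.98]
tool 0.011 -0.022 shut [274.17 318.38] open [273.43 411.18] [273.41 225.67]
tool 0.011 -0.035 shut [285.99 318.32] open [284.85 418.03] [284.82 218.72]
handle 0.08 0 [226.   336.73] [226.   304.65]
handle 0.08 0.02 [216.62 335.07] [216.62 306.02]
handle 0.1 0 [262.59 338.42] [262.6  304.66]
handle 0.1 0.02 [249.18 336.55] [249.18 306.07]
handle 0.115 0 [292.38 339.7 ] [292.41 304.74]
handle 0.115 0.02 [275.62 337.68] [275.64 306.16]
228 306 334 29
260 305 335 31
290 311 335 25
300 320 335 16Traceback (most recent call last):
  File "<stdin>", line 17, in <module>
    return umr_minimum(a, axis, None, out, keepdims, initial, where)
ValueError: zero-size array to reduction operation minimum which has no identity
```

The shut pads' tips show at (319,288), in front of the handle, and the handle is narrower than the model predicts (31 px against 34). Both say the pads are passing above the handle, so I need to go deeper along the tool. I'll open, advance about 15 mm and close again.

>>> move_arm(
  offset=[
    [0,0,0],
    [0,0,0],
    [0,0,0],
    [0,0,0],
    [0,0,0.06],
    [0,0,0.125],
    [0,0,0.125],
  ],
  dr=[
    [0,0,0],
    [0,0,0],
    [0,0,0],
    [0,0,0],
    [0,0,0],
    [0,0,0],
    [0,0,0],
  ],
  hand=[0,0,0,0,0,0,0],
)

```text
time: 7.58
ee_pos: [0.537, 0.1785, 0.087]
orientation: [-3.141, 0.264, 0.374]
contact_force: [0.3, -0.5, -0.5]
gripper_width: 0.0855
grip_force: 0.0
```

>>> move_arm(
  offset=[
    [0,0,0],
    [0,0,0],
    [0,0,0],
    [0,0,0],
    [0,0,0],
  ],
  dr=[
    [0,0,0],
    [0,0,0],
    [0,0,0],
    [0,0,0],
    [0,0,0],
  ],
  hand=[1,1,1,1,1],
)

```text
time: 8.2
ee_pos: [0.5384, 0.1787, 0.0885]
orientation: [3.141, 0.262, 0.374]
contact_force: [0.0, -0.5, 1.6]
gripper_width: 0.0134
grip_force: 78.2
```

It holds, but at 13.4 mm rather than 16 mm, which suggests only the rounded edge is gripped. I'll regrip about 10 mm deeper.

>>> move_arm(
  offset=[
    [0,0,0],
    [0,0,0],
    [0,0,0],
    [0,0,0],
    [0,0,0.05],
    [0,0,0.09],
    [0,0,0.09],
  ],
  dr=[
    [0,0,0],
    [0,0,0],
    [0,0,0],
    [0,0,0],
    [0,0,0],
    [0,0,0],
    [0,0,0],
  ],
  hand=[0,0,0,0,0,0,0],
)

```text
time: 9.07
ee_pos: [0.5348, 0.1776, 0.077]
orientation: [-3.141, 0.263, 0.374]
contact_force: [0.2, -0.4, 0.3]
gripper_width: 0.0853
grip_force: 0.0
```

>>> move_arm(
  offset=[
    [0,0,0],
    [0,0,0],
    [0,0,0],
    [0,0,0],
    [0,0,0],
  ],
  dr=[
    [0,0,0],
    [0,0,0],
    [0,0,0],
    [0,0,0],
    [0,0,0],
  ],
  hand=[1,1,1,1,1],
)

```text
time: 9.7
ee_pos: [0.5358, 0.1776, 0.078]
orientation: [3.141, 0.262, 0.374]
contact_force: [-0.1, -1.1, 1.7]
gripper_width: 0.014
grip_force: 78.0
```

```bash
python3 w.py w6; python3 - <<'E'
from h import *
np.set_printoptions(precision=3,suppress=True)
s=read_state();R0=R.from_euler("xyz",s["orientation"]);a=np.array([-.5*np.cos(.385),-.5*np.sin(.385),.866])
print(s["contact_force"],s["gripper_width"],"draw .075:",R0.inv().apply(a*.075)/.12)
E
```

```text
loupe [320. 318.] 0.36 [0.645945632111421, 0.2205308607101118, 0.22972383649865113] [-0.65397077499539, -0.25329227536611487, -0.7128571025751131]
loupe_lens [165. 319.] 0.91 [0.6459441283480837, 0.22053086228662513, 0.22971917431347538] [-0.32609011237432445, -0.12829018375959966, -0.9365932240640163]
loupe_grip [322. 318.] 0.91 [0.6459423061025038, 0.22053180689536395, 0.22971445194979737] [-0.6553774880243598, -0.25497393067195484, -0.71096317968554]
(array([-0.0276,  0.0033, -1.4729]), array([ 0.0019, -0.0001,  0.0062])) 9.9
[-0.12  -0.189  3.185] 0.014262093892934829 draw .075: [-0.442  0.004 -0.442]
```

View pics/w6.png

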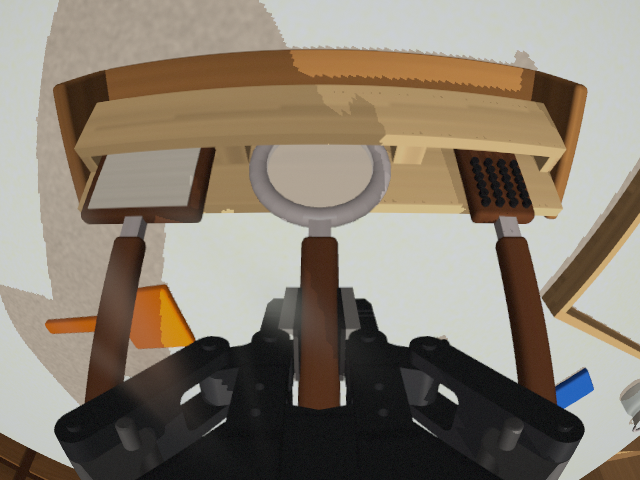

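The handle is firmly between both pads (cols 300–340, rows 290–400), so I can draw it out along the handle.

>>> move_arm(
  offset=[
    [-0.08,0,-0.08],
    [-0.16,0,-0.16],
    [-0.24,0,-0.24],
    [-0.32,0,-0.32],
    [-0.4,0,-0.4],
    [-0.48,0,-0.48],
    [-0.5,0,-0.6],
    [-0.5,0,-0.7],
    [-0.5,0,-0.7],
  ],
  dr=[
    [0,0,0],
    [0,0,0],
    [0,0,0],
    [0,0,0],
    [0,0,0],
    [0,0,0],
    [0,0,0],
    [0,0,0],
    [0,0,0],
  ],
  hand=[1,1,1,1,1,1,1,1,1],
)

```text
time: 11.02
ee_pos: [0.5034, 0.165, 0.1756]
orientation: [3.141, 0.259, 0.374]
contact_force: [1.0, 0.5, -1.1]
gripper_width: 0.0141
grip_force: 78.2
```

```bash
cat > pl.py <<'E'
from h import *
np.set_printoptions(precision=4,suppress=True)
f=optics.grab_frame("wrist"); cv2.imwrite("pics/w7.png",f[...,::-1])
s=read_state();t=np.array(s["ee_pos"]);R0=R.from_euler("xyz",s["orientation"])
out={}
for c in("wrist","top","side"):
    if c!="wrist": optics.grab_frame(c)
    for n in("loupe_lens","loupe_grip"):
        d=optics.spot_point(c,n)
        if d: out[c,n]=d[0]["at"]; print(c,n,np.round(d[0]["at"]),round(d[0]["confidence"],2))
for n in("loupe_lens","loupe_grip"):
    k=[c for c in("wrist","top","side") if (c,n) in out]
    p,e=tri([ray(c,*out[c,n]) for c in k]);print(n,k,p,np.round(e,4),"in tool",R0.inv().apply(p-t))
print(t,s["contact_force"],s["gripper_width"],s["time"])
E
python3 pl.py
```

```text
wrist loupe_lens [167. 320.] 0.7
wrist loupe_grip [319. 318.] 0.71
top loupe_lens [216. 178.] 0.58
top loupe_grip [232. 172.] 0.58
side loupe_lens [318. 288.] 0.6
side loupe_grip [301. 307.] 0.74
loupe_lens ['wrist', 'top', 'side'] [0.5502 0.1808 0.1547] [0.0023 0.0021 0.0036] in tool [0.0535 0.0025 0.0066]
loupe_grip ['wrist', 'top', 'side'] [0.5124 0.1698 0.2161] [0.0009 0.0016 0.0016] in tool [-0.0001 -0.0011 -0.0427]
[0.5027 0.1648 0.1748] [-0.2528 -1.0343 -0.1988] 0.014582295601325335 11.075
```

```bash
cat > seq.py <<'E'
from h import *
from scipy.spatial.transform import Slerp
np.set_printoptions(precision=3,suppress=True)
s=read_state();t=np.array(s["ee_pos"]);R0=R.from_euler("xyz",s["orientation"])
Rf=Rtool(-.47,np.radians(45.5));L=np.array([.0545,.001,.0075]);B=np.array([.5755,-.2965,.009])
tf=B+[0,0,.16]-Rf.apply(L);print("final hover tcp",tf)
up=t+[-.01,0,.10];N=5;sl=Slerp([0,1],R.concatenate([R0,Rf]))
P=[(t,R0),(up,R0)]+[(up+(tf-up)*k/N,sl(k/N)) for k in range(1,N+1)]
for (p,a),(q,b) in zip(P,P[1:]):
    print(a.inv().apply(q-p)/.12,(a.inv()*b).as_rotvec()/np.radians(120),q)
E
python3 seq.py
```

```text
final hover tcp [ 0.537 -0.276  0.135]
[-0.291 -0.031 -0.785] [0. 0. 0.] [0.492 0.165 0.274]
[-0.131  0.711  0.274] [-0.022  0.095  0.081] [0.501 0.076 0.246]
[-0.065  0.715  0.288] [-0.022  0.095  0.081] [ 0.51  -0.012  0.219]
[-0.003  0.706  0.314] [-0.022  0.095  0.081] [ 0.519 -0.1    0.191]
[0.05  0.687 0.352] [-0.022  0.095  0.081] [ 0.528 -0.188  0.163]
[0.09  0.657 0.397] [-0.022  0.095  0.081] [ 0.537 -0.276  0.135]
```

>>> move_arm(
  offset=[
    [-0.1,0,-0.3],
    [-0.2,0,-0.6],
    [-0.29,-0.03,-0.79],
    [-0.29,-0.03,-0.79],
  ],
  dr=[
    [0,0,0],
    [0,0,0],
    [0,0,0],
    [0,0,0],
  ],
  hand=[1,1,1,1],
)

```text
time: 11.98
ee_pos: [0.4933, 0.165, 0.277]
orientation: [3.141, 0.257, 0.374]
contact_force: [-0.6, 0.3, -0.8]
gripper_width: 0.0141
grip_force: 78.3
```

>>> move_arm(
  offset=[
    [-0.05,0.25,0.1],
    [-0.1,0.5,0.2],
    [-0.13,0.71,0.27],
    [-0.13,0.71,0.27],
  ],
  dr=[
    [-0.007,0.03,0.027],
    [-0.015,0.063,0.054],
    [-0.022,0.095,0.081],
    [-0.022,0.095,0.081],
  ],
  hand=[1,1,1,1],
)

```text
time: 12.48
ee_pos: [0.4989, 0.0755, 0.2456]
orientation: [3.07, 0.06, 0.208]
contact_force: [0.6, 0.6, -0.2]
gripper_width: 0.0142
grip_force: 78.3
```

>>> move_arm(
  offset=[
    [-0.02,0.25,0.1],
    [-0.04,0.5,0.2],
    [-0.065,0.715,0.288],
    [-0.065,0.715,0.288],
  ],
  dr=[
    [-0.007,0.03,0.027],
    [-0.015,0.063,0.054],
    [-0.022,0.095,0.081],
    [-0.022,0.095,0.081],
  ],
  hand=[1,1,1,1],
)

```text
time: 12.98
ee_pos: [0.5083, -0.0114, 0.2178]
orientation: [3.032, -0.153, 0.058]
contact_force: [-0.3, -0.3, -0.6]
gripper_width: 0.0141
grip_force: 78.4
```

```bash
sed -i 's/,N=5/,N=3/;s/N=5/N=3/;s/up=t+\[-.01,0,.10\]/up=t+[0,0,1e-6]/' seq.py; python3 seq.py; python3 pl.py
```

```text
final hover tcp [ 0.537 -0.276  0.135]
[ 0.  0. -0.] [0. 0. 0.] [ 0.508 -0.011  0.218]
[0.002 0.708 0.311] [-0.022  0.095  0.081] [ 0.518 -0.1    0.19 ]
[0.055 0.688 0.35 ] [-0.022  0.095  0.081] [ 0.528 -0.188  0.163]
[0.095 0.657 0.397] [-0.022  0.095  0.081] [ 0.537 -0.276  0.135]
wrist loupe_lens [165. 320.] 0.81
wrist loupe_grip [318. 320.] 0.96
top loupe_lens [201. 278.] 0.86
side loupe_lens [216. 310.] 0.7
side loupe_grip [210. 341.] 0.94
loupe_lens ['wrist', 'top', 'side'] [ 0.5668 -0.0083  0.2293] [0.0013 0.0002 0.0012] in tool [ 0.0581  0.0009 -0.0014]
loupe_grip ['wrist', 'side'] [ 0.5043 -0.0078  0.2662] [0.0019 0.0019] in tool [ 0.0022  0.0018 -0.0477]
[ 0.5097 -0.0109  0.2188] [ 0.0278  0.8669 -1.2014] 0.014075023555587526 13.025
```

>>> move_arm(
  offset=[
    [0,0.25,0.1],
    [0,0.5,0.2],
    [0,0.71,0.31],
    [0,0.71,0.31],
  ],
  dr=[
    [-0.007,0.03,0.027],
    [-0.015,0.063,0.054],
    [-0.022,0.095,0.081],
    [-0.022,0.095,0.081],
  ],
  hand=[1,1,1,1],
)

```text
time: 13.92
ee_pos: [0.5176, -0.1, 0.1907]
orientation: [3.025, -0.371, -0.094]
contact_force: [0.1, 0.4, -1.1]
gripper_width: 0.0142
grip_force: 78.6
```

>>> move_arm(
  offset=[
    [0.02,0.25,0.12],
    [0.04,0.5,0.24],
    [0.055,0.69,0.35],
    [0.055,0.69,0.35],
  ],
  dr=[
    [-0.007,0.03,0.027],
    [-0.015,0.063,0.054],
    [-0.022,0.095,0.081],
    [-0.022,0.095,0.081],
  ],
  hand=[1,1,1,1],
)

```text
time: 14.42
ee_pos: [0.5285, -0.1877, 0.1636]
orientation: [3.057, -0.587, -0.26]
contact_force: [-0.5, 0.3, -0.9]
gripper_width: 0.0143
grip_force: 78.7
```

>>> move_arm(
  offset=[
    [0.03,0.25,0.13],
    [0.06,0.5,0.26],
    [0.095,0.66,0.38],
    [0.095,0.66,0.38],
    [0.095,0.66,0.38],
  ],
  dr=[
    [-0.007,0.03,0.027],
    [-0.015,0.063,0.054],
    [-0.022,0.095,0.081],
    [-0.022,0.095,0.081],
    [-0.022,0.095,0.081],
  ],
  hand=[1,1,1,1,1],
)

```text
time: 15.05
ee_pos: [0.5402, -0.2757, 0.141]
orientation: [-3.139, -0.798, -0.466]
contact_force: [0.4, 0.3, -1.0]
gripper_width: 0.0138
grip_force: 78.8
```

```bash
python3 pl.py; python3 - <<'E'
from h import *
s=read_state();print(s["orientation"],s["time"],R.from_euler("xyz",s["orientation"]).as_matrix()[:,2],s["joint_pos"])
I={c:optics.grab_frame(c) for c in("top","side")}
for c,k in(("top","brooch"),("side","brooch"),("wrist","brooch")):
    d=optics.spot_point(c,k); print(c,[(np.round(x["at"]),round(x["confidence"],2),atz(c,*x["at"],.012)) for x in d[:2]])
a=cv2.resize(I["top"][140:260,300:460],(480,360));b=cv2.resize(I["side"][150:280,250:400],(415,360))[:,:320]
cv2.imwrite("pics/c8.png",np.hstack([a,b])[...,::-1])
E
```

```text
wrist loupe_lens [168. 322.] 0.57
wrist loupe_grip [319. 323.] 0.6
top loupe_lens [201. 445.] 0.88
top loupe_grip [240. 423.] 0.97
side loupe_lens [139. 348.] 0.61
side loupe_grip [158. 368.] 0.95
loupe_lens ['wrist', 'top', 'side'] [ 0.5779 -0.3005  0.1769] [0.0048 0.005  0.0032] in tool [0.0565 0.0052 0.0073]
loupe_grip ['wrist', 'top', 'side'] [ 0.5134 -0.265   0.1664] [0.002  0.0018 0.0022] in tool [-0.0024  0.0023 -0.0382]
[ 0.5404 -0.2759  0.1415] [-0.6245 -0.3757 -0.7435] 0.01412086658793162 15.1
[-3.13836322 -0.79776479 -0.46844897] 15.5 [ 0.64013872 -0.32030121 -0.69830477] [-6.53254022e-01 -1.16146143e-01 -8.98019907e-01  1.65695297e-04
  1.35115711e-01  3.01173008e+00]
top [(array([216., 416.]), 0.64, array([ 0.58303624, -0.29045168,  0.012     ]))]
side [(array([194., 347.]), 0.58, array([ 0.57112971, -0.28692493,  0.012     ]))]
wrist [(array([116., 317.]), 0.42, array([ 0.77118933, -0.389935  ,  0.012     ]))]
```

View pics/c8.png

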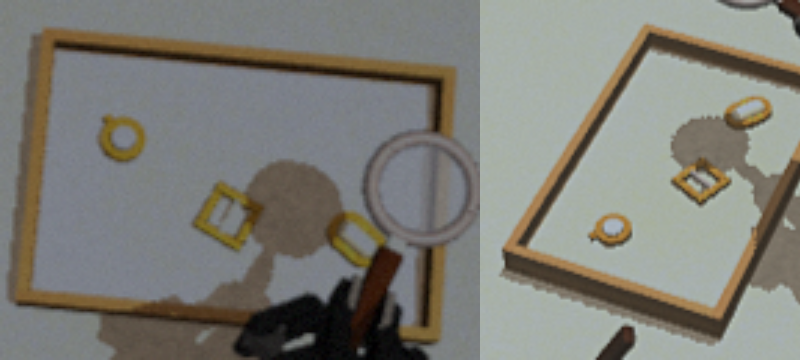

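The top view shows the lens ring as a near circle (so level), centred at image pixel (440,202), with the brooch at (419,219) beside it through parallax. The side view shows the jewellery undisturbed. Next I refine the lens position and the last move.

```bash
python3 - <<'E'
from h import *
np.set_printoptions(precision=4,suppress=True)
s=read_state();t=np.array(s["ee_pos"]);R0=R.from_euler("xyz",s["orientation"])
i=optics.grab_frame("side")
m=optics.trace("side","loupe_lens");print([(x["bbox"],x["confidence"]) for x in m[:2]])
for r in([("top",202.3,440.3),("wrist",167,321)],[("top",202.3,440.3),("side",139,348)],[("top",202.3,440.3),("side",139,348),("wrist",167,321)]):
    p,e=tri([ray(*x) for x in r]);print(p,e,R0.inv().apply(p-t))
L=np.array([.056,.001,.006]);print("tool est",t+R0.apply(L))
Rf=Rtool(-.468,np.radians(45));B=np.array([.5755,-.2965,.109]);print("go",go(B-Rf.apply(L),Rf))
E
```

```text
[([331.1, 132.4, 391.4, 175.9], 0.71)]
[ 0.5806 -0.2978  0.1705] [8.465045004988519e-05, 8.465045005005871e-05] [0.0551 0.0004 0.0122]
[ 0.5744 -0.2932  0.1869] [0.0027031713273012324, 0.002703171327301181] [ 0.0615 -0.001  -0.0047]
[ 0.5742 -0.2945  0.1831] [0.0036667146863488495, 0.0025173629672660324, 0.002524093714764246] [ 0.0592  0.0003 -0.0018]
tool est [ 0.5769 -0.2966  0.1755]
go (array([-0.4031,  0.0056,  0.3732]), array([-0.0013, -0.0057, -0.0003]))
```

>>> move_arm(
  offset=[
    [-0.1,0,0.1],
    [-0.2,0,0.2],
    [-0.3,0,0.3],
    [-0.4,0,0.37],
    [-0.4,0,0.37],
    [-0.4,0,0.37],
    [-0.4,0,0.37],
  ],
  dr=[
    [0,0,0],
    [0,0,0],
    [0,-0.005,0],
    [0,-0.005,0],
    [0,-0.005,0],
    [0,-0.005,0],
    [0,-0.005,0],
  ],
  hand=[1,1,1,1,1,1,1],
)

```text
time: 16.73
ee_pos: [0.5379, -0.2758, 0.0756]
orientation: [-3.139, -0.789, -0.468]
contact_force: [0.4, 0.3, -0.5]
gripper_width: 0.0141
grip_force: 78.7
```

```bash
python3 pl.py; python3 - <<'E'
from h import *
s=read_state();t=np.array(s["ee_pos"]);R0=R.from_euler("xyz",s["orientation"])
print("lens est",t+R0.apply([.056,.001,.006]),s["orientation"],s["dq"],s["time"])
I={c:optics.grab_frame(c) for c in("top","side","wrist")}
a=cv2.resize(I["top"][140:260,300:460],(480,360));b=cv2.resize(I["side"][110:240,290:410],(320,360))
cv2.imwrite("pics/c9.png",np.hstack([a,b])[...,::-1])
E
```

```text
wrist loupe_lens [164. 322.] 0.79
wrist loupe_grip [319. 318.] 0.56
top loupe_lens [206. 433.] 0.9
top loupe_grip [248. 413.] 0.88
side loupe_lens [160. 344.] 0.94
side loupe_grip [178. 370.] 0.82
loupe_lens ['wrist', 'top', 'side'] [ 0.5832 -0.3009  0.1086] [0.0051 0.0029 0.0033] in tool [0.0599 0.002  0.0134]
loupe_grip ['wrist', 'top', 'side'] [ 0.5057 -0.2594  0.1134] [0.0024 0.0038 0.0016] in tool [ 0.0015 -0.0001 -0.0523]
[ 0.5379 -0.2757  0.0755] [0.2554 0.587  0.47  ] 0.014091337839269956 16.775
lens est [ 0.57584431 -0.29587178  0.10981197] [-3.13828815 -0.78717412 -0.46883749] [-2.54440593e-04  2.17029076e-03  6.87348514e-04  1.86896860e-06
 -1.66451890e-04 -8.06059335e-04] 17.175
```

View pics/c9.png

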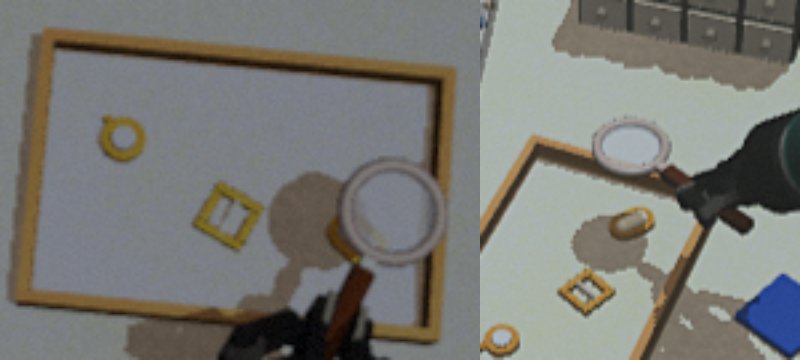

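The ring is centred at top pixel (430.7,210.7) and side pixel (347,163), and it's held level in the fingers; the brooch and the rest are undisturbed. I'll triangulate it once more.

```bash
python3 - <<'E'
from h import *
p,e=tri([ray("top",210.7,430.7),ray("side",163,347)]);b,_=tri([ray("top",219,418.2),ray("side",190.3,347.1)])
print(p,e,b,p-b,np.hypot(*(p-b)[:2]))
if np.hypot(*(p-b)[:2])<.009 and .08<p[2]-.009<.125: print(workorder.sign_off())
E
```

```text
[ 0.57585797 -0.29695133  0.10740366] [0.0014041792577397475, 0.0014041792577400773] [ 0.5745797  -0.29409629  0.01616904] [ 0.00127827 -0.00285504  0.09123462] 0.003128135045977456
the job is handed in; nothing more can be done
None
```

The job is handed in: the magnifier is drawn from the rack and held level and still, its lens measured about 3 mm off the brooch's centre and roughly 98 mm above the brooch's underside, with nothing else visibly moved; no verdict came back.

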